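# Open the table-top bureau for writing

## Robot

A 6-joint arm with a two-finger parallel gripper is mounted at the origin on the work surface. World frame = base frame: x ahead of the robot, y to its left, z up, the work surface at z = 0. Lengths are in m, angles in degrees, forces in N, time in s.
With the tool pointing down it reaches from about 0.25 to 0.725 m from the base axis. Payload 4 kg.
Tool frame: the origin (TCP) lies midway between the tips of the shut fingers; the grasp point (between the pads) lies bot.grasp_offset behind it (bot.grasp_offset is the distance from the TCP to the grasp point, in m); y points along the fingers, x is the direction in which the jaws open and shut, and the axes are right-handed (so a half turn about y gives the same grasp; the last joint's range is limited). The gripper opens to 85 mm and grips with 20 to 120 N. Pads are 22 mm wide; open, the fingers measure 114 mm over their backs; the gripper's body (76 mm by 85 mm) begins 54 mm behind the grasp point. The pads swing forward as they close: fully open they stand 13 mm farther back than shut.
Start: joints at [67.781, 13.785, 0.286, 76.501, 0, 90], TCP at [0.189, 0.463, 0.231] pointing down, gripper open.
Joint ranges: [-155.79, 155.79], [-60.16, 107.12], [-62.33, 73.08], [-114, 123.19], [-81.49, 82.49], [-180, 180]. Speed limits (degrees/s): [159.86, 159.86, 180, 180, 180, 180].

## Interface

Orientations are given as [roll, pitch, yaw] about the fixed x, y, z axes, in that order (R = Rz(yaw) Ry(pitch) Rx(roll)).
In Python, from bench import telemetry, camera, order, bot gives the robot as it stands. The module is installed in compiled form; this text tells all that it offers.
- The arm moves only by the shell command python3 -m pendant 'ROWS'. ROWS is JSON, a list of rows, each an object of numbers: "claw": the finger opening in mm, from 0 to 85.4; "x", "y", "z": the shift along the tool's x, y, z in units of 25 mm (1.0 is 25 mm); "spin": the turn about the tool's y in units of 5 degrees (1.0 is 5 degrees). In form: [{"claw": .., "x": .., "y": .., "z": .., "spin": ..}, ...]. A call has 1 to 8 rows; each row shifts and turns the commanded pose from where the row before left it, along the tool's axes as they then stand; what a row does not reach is not made up. A row lasts 1/12 s, in which the tool goes at most 41.7 mm and 7.16 degrees, less where a joint would pass 70% of its speed; a pose out of reach is approached as far as the arm can. A call is refused whole if a number of a shift passes 1 or a number of a turn 1, either way. A call with a gripper value outside its range is refused whole. The fingers move at their own pace and stop on an object; the grip force is fixed at half the most. Time passes only in rows, so rows that do not move let the fingers close. It gives the time, the measured TCP pose, the force and the opening at its end, in the units of the state.
- telemetry.get_obs(): the state, without advancing time (a new reading comes with each control period).
- camera(name): name is "scene" or "top"; returns a dict with "color" (420x560x3 uint8, blue, green, red), "fx", "fy", "cx", "cy" (pixels), "camera_from_world" (4x4, takes a point from world to camera coordinates). Camera axes: x right, y down, z forward; pixel columns grow to the right and rows downward; lengths in m; the calibration is good to about 2 mm. A picture is of the moment at which its call begins. There is no depth.
- order.close_job(): hands the job in, once; it reports no verdict.
The state is a dict: "clock": time; "qpos": joint angles; "joint_velocities": joint speeds; "effort": joint torques, N m; "tcp_pos": TCP position; "orientation": TCP orientation; "force": force on the tool from outside, world axes, zero at the start; "ft_torque": the same for the moment, N m; "opening": finger opening in m.
Only numpy, scipy, OpenCV 4.12 (cv2) and the standard library are available. Lean on these libraries where they do the work, as an engineer would, in place of code of your own. Each camera call takes 0.05 s, during which the arm holds its last target. There are 200 camera calls.

## Task

Open the little sloping bureau for writing: first pull both of its slide-out flap supports all the way out by their brass knobs, and only then tip the flap over forwards by the lip at its top and let it down gently, without slamming, so that it lies level on both supports. Leave the book, vase, bowl and candlestick where they stand.

Things in the scene. Friction and masses are not known exactly. Their poses are not given: they have to be found in the camera images.
- bureau: wooden table-top bureau, fixed, 290 wide, 225 deep. Origin on the table below the middle of the flap's hinge line, which is also the case's front. x points from the front into the case (the front faces -x), y to the left of a person facing the front, z up. Its top board spans x 99 to 225 mm, surface 267 mm above the table. A sloping flap closes the upper part, above a drawer and two supports
- flap_hinge (a point): middle of the flap's hinge line (parallel to the bureau's y), at the lower end of its inner face, 125 mm above the table. Flap: board 290 wide, 205 from hinge to top edge, 14 thick, about 0.55 kg, green leather on the inner face. If nothing holds it up it sags to 20 degrees below level
- flap (a joint): flap angle, rad: 0 closed (leaning back over the case, 55 degrees from horizontal), 0.61 upright, 2.18 level and open to the front, 2.53 hinge's stop. A soft-down brake holds it within about 20 degrees of upright; leaning some 35 degrees or more forward it sinks by itself, at up to about 1 rad/s, until it rests on what is under it. Swinging it up takes about 5 N at the lip
- flap_lip (a point): middle of the flap's top edge, on its inner face; moves with it. Closed: 118 mm behind the hinge line, 293 mm above the table. The flap's last 32 mm are a lip standing 26 mm above the top board; its inner (rear) side is free, so a finger put down on the top board behind it can push it towards the front and so swing the flap open
- support_left (a joint): how far the left support is pulled out, m: 0 home, 0.130 fully out at its stop; starts up to 0.025 out. A wooden bar 18 wide, 36 high, 122 mm left (+y of the bureau) of the middle, top 111 mm above the table: the open flap lies level on it. Slides along the bureau's -x with about 3 N, stays where it is left
- support_right (a joint): the same for the right support, 122 mm to the right (-y of the bureau) of the middle
- knob_left (a point): centre of the brass knob head on the left support's front end, 93 mm above the table, 25 mm in front of the hinge line at home; moves with it. Head: disc of 21 diameter, 14 thick along the bureau's x, 22 mm of free 10 mm stem behind it. The closed flap's lower edge overhangs by 12 mm: grip from above with the gripper leaning some 30 to 40 degrees away from the flap
- knob_right (a point): the same for the right support
- book: white hardback book lying flat, 160 x 220 x 28, origin under its middle; carries the vase; to be left alone
- vase: white and brass vase with flowers, 84 diameter, 110 high without the flowers (about 230 with them), origin at the middle of its foot, stands on the book; to be left alone
- bowl: blue ceramic bowl, 110 diameter, 45 high, origin at the middle of its foot; to be left alone
- candlestick: turned wooden candlestick, 76 diameter foot, 125 high, origin at the middle of its foot; to be left alone

How it is judged (in metres and radians):
On the way:
1. both supports pulled all the way out while the flap is still closed (value of joint each of support_left, support_right above 0.115 m and value of joint flap below 0.3 rad), for 0.2 s.
At the end, for the whole second after the job is handed in: both supports are out by more than 115 of their 130 mm, the flap lies at rest and level on them (joint 2.18 +- 0.06 rad), and the book, vase, bowl and candlestick are within 30 mm of where they stood (value of joint each of support_left, support_right above 0.115 m and value of joint flap between 2.12 and 2.24 rad and velocity of joint flap between -0.05 and 0.05 rad/s and distance of each of book, vase, bowl, candlestick from where it was at the start of the episode below 0.03 m); the robot touches nothing.
It fails at once if the flap is swung open past 1.0 rad while a support is not out by 115 mm (value of joint flap above 1 rad and value of joint any of support_left, support_right below 0.115 m).
It fails at once if the flap is flung or slammed (it turns faster than 2 rad/s) (velocity of joint flap above 2 rad/s).
It fails at once if the vase, bowl or candlestick is tipped by more than 0.4 rad (angle between any of vase, bowl, candlestick's own z axis and vertical above 0.4 rad).
It also fails if it takes over 67 s, if anything falls off the work surface, if the arm or the gripper's body presses on something with over 40 N, if the wrist force passes 120 N, or if a joint passes its speed limit or range.

## Working session

There is one attempt and no reset: what is moved stays moved. The work goes in short steps, Python scripts to look and compute and a shell command to move; the robot and the scene stay as the last step left them, time stands still between calls to the robot, and variables do not carry over. Pictures are saved under pics/ and viewed, about 8 in all and at most 12, crops included, and the job is handed in when it is done.

```bash
mkdir -p pics
python3 - <<'E'
from bench import telemetry,camera,order,bot
import cv2,numpy as np
o=telemetry.get_obs();print(o['clock'],o['tcp_pos'],o['orientation'],o['opening'],bot.grasp_offset)
for n in('scene','top'):
    c=camera(n);cv2.imwrite(f'pics/{n}0.png',c['color']);print(n,c['fx'],c['fy'],c['cx'],c['cy'],np.round(c['camera_from_world'],4).tolist())
E
```

```text
0.0 [0.18883289 0.46228125 0.23041582] [-89.99905796   0.11943848  67.78059753] 0.08530431902299952 0.0187
scene 528.3694764787207 528.3694764787207 283.2901687991637 210.61747535682764 [[-0.4254, 0.905, 0.0037, 0.2574], [0.5014, 0.239, -0.8316, -0.1247], [-0.7534, -0.3519, -0.5554, 2.0874], [0.0, 0.0, 0.0, 1.0]]
top 538.5524983946191 538.5524983946191 283.02457330661684 215.89778540894181 [[-0.0158, -0.9996, -0.0219, 0.0028], [-0.9815, 0.0196, -0.1905, 0.6026], [0.1908, 0.0185, -0.9814, 1.7354], [0.0, 0.0, 0.0, 1.0]]
```

View pics/scene0.png

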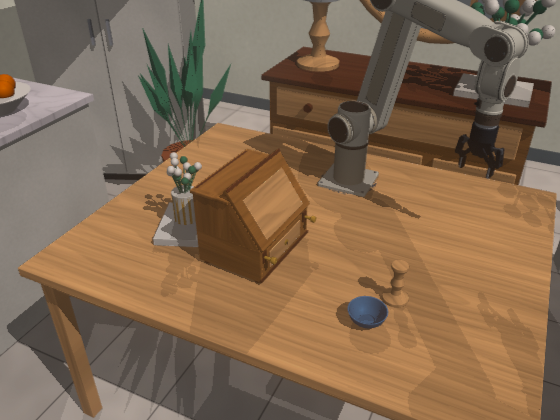

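View pics/top0.png

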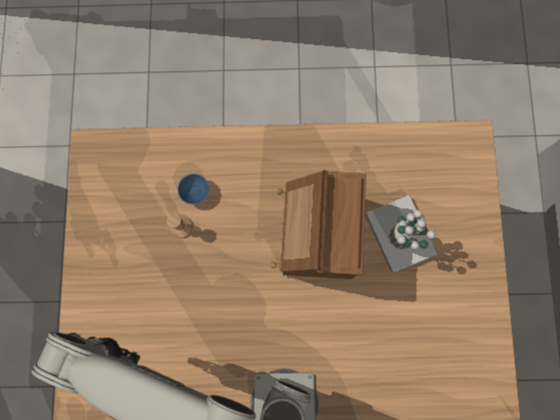

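The scene view shows the bureau at about (250,215), with knobs near (267,259) and (312,219). The top view shows its front facing image-left (world +y), with knobs near (279,191) and (274,265). I'll zoom in to measure.

Run:
```python
import cv2,numpy as np
a=cv2.imread('pics/scene0.png')[140:290,190:330];b=cv2.imread('pics/top0.png')[160:290,265:375]
a=cv2.resize(a,None,fx=4,fy=4,interpolation=cv2.INTER_CUBIC)[:, :400*1+160];b=cv2.resize(b,None,fx=4,fy=4,interpolation=cv2.INTER_CUBIC)
cv2.imwrite('pics/sc.png',a)
b2=np.zeros((600,440,3),np.uint8);b2[:520]=b
c=np.hstack([a[:, 100:],b2[:,:340]]);cv2.imwrite('pics/crop.png',c);print(c.shape)
```

```text
(600, 800, 3)
```

View pics/crop.png

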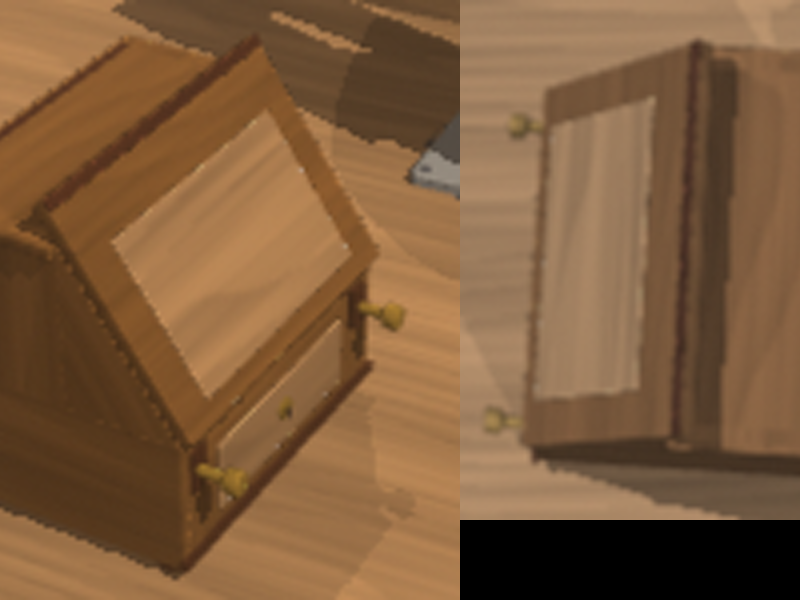

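```bash
cat > h.py <<'E'
import numpy as np,cv2
S=dict(f=528.369,cx=283.290,cy=210.617,M=np.array([[-0.4254,0.905,0.0037,0.2574],[0.5014,0.239,-0.8316,-0.1247],[-0.7534,-0.3519,-0.5554,2.0874]]))
T=dict(f=538.552,cx=283.0246,cy=215.8978,M=np.array([[-0.0158,-0.9996,-0.0219,0.0028],[-0.9815,0.0196,-0.1905,0.6026],[0.1908,0.0185,-0.9814,1.7354]]))
def P(c): return np.array([[c['f'],0,c['cx']],[0,c['f'],c['cy']],[0,0,1]])@c['M']
def proj(c,X): q=P(c)@np.append(X,1); return q[:2]/q[2]
def tri(s,t):
    X=cv2.triangulatePoints(P(S),P(T),np.array(s,float),np.array(t,float)).ravel();X=X[:3]/X[3]
    return X, np.round(np.r_[proj(S,X)-s,proj(T,X)-t],1)
def onz(c,p,z):
    A=c['M'][:,:3];C=-A.T@c['M'][:,3];d=A.T@np.array([(p[0]-c['cx'])/c['f'],(p[1]-c['cy'])/c['f'],1]);return C+d*(z-C[2])/d[2]
E
python3 - <<'E'
from h import *
s=lambda u,v:(190+(100+u)/4,140+v/4)
t=lambda u,v:(265+(u-460)/4,160+v/4)
L=tri(s(238,482),t(516,126));R=tri(s(393,316),t(491,419))
print('L',L,'R',R,np.linalg.norm(L[0]-R[0]))
A=tri(s(40,212),t(699,42));B=tri(s(258,38),t(682,442))
print('lip',A,B,np.linalg.norm(A[0]-B[0]))
for k in (A,B): d=A[0]-B[0]; 
print('yaw of -y..', np.degrees(np.arctan2(d[1],d[0])))
C=tri(s(185,440),t(545,88));D=tri(s(377,255),t(523,443));print('flapbottom',C,D)
print('base',onz(S,s(178,575),0.0),onz(S,s(372,365),0.0))
print('bowl',onz(T,(193,188),.045),'cand',onz(T,(181,226),.12),onz(S,(397,298),0), 'bowl',onz(S,(368,313),.04))
E
```

```text
L (array([0.67863906, 0.00466108, 0.08746869]), array([-0.5, -0. , -0.4,  0.2])) R (array([0.43713151, 0.02706682, 0.08897548]), array([-0., -0., -0.,  0.])) 0.24254934106139575
lip (array([ 0.69190321, -0.13745467,  0.28602401]), array([ 0.1,  0. ,  0.1, -0. ])) (array([ 0.39721096, -0.11428022,  0.28890539]), array([-0.6, -0.1, -0.6,  0.3])) 0.29561610787444054
yaw of -y.. -4.496456793083797
flapbottom (array([ 0.70021798, -0.02296021,  0.13146154]), array([ 0.6,  0.1,  0.4, -0.2])) (array([0.41375444, 0.00129126, 0.12657485]), array([-0.2, -0. , -0.2,  0.1]))
base [ 0.69914027 -0.03403912  0.        ] [ 0.39205288 -0.00740435  0.        ]
bowl [0.70786991 0.29699964 0.045     ] cand [0.56399883 0.31937287 0.12      ] [0.58347876 0.3521976  0.        ] bowl [0.71793803 0.30394698 0.04      ]
```

```bash
cat >> h.py <<'E'
YAW=-4.7
def go(x,y,z):
    from bench import telemetry
    from scipy.spatial.transform import Rotation as R
    o=telemetry.get_obs();d=R.from_euler('xyz',o['orientation'],degrees=True).as_matrix().T@(np.array([x,y,z])-o['tcp_pos'])
    print('t',o['clock'],'yaw',o['orientation'],'units',np.round(d/.025,2),'pos',np.round(o['tcp_pos'],4),'F',np.round(o['force'],1),'open',round(o['opening'],4))
E
A='{"claw":85,"spin":1}'
python3 -m pendant "[{\"claw\":85,\"spin\":1},{\"claw\":85,\"spin\":1},{\"claw\":85,\"spin\":1},{\"claw\":85,\"spin\":1},{\"claw\":85,\"spin\":1},{\"claw\":85,\"spin\":1},{\"claw\":85,\"spin\":1},{\"claw\":85,\"spin\":1}]"
python3 -m pendant '[{"claw":85,"spin":1},{"claw":85,"spin":1},{"claw":85,"spin":1},{"claw":85,"spin":1},{"claw":85,"spin":1},{"claw":85,"spin":1},{"claw":85,"spin":0.5},{"claw":85}]'
python3 -c "
from h import *
go(.446,.14,.2)"
```

```text
t 0.1 yaw [-89.99992695   0.10892633  67.78164365] units [ -8.05   1.23 -14.4 ] pos [0.1889 0.4624 0.2305] F [ 0.1 -0.5 -0.3] open 0.0855invalid input
invalid input
```

```bash
python3 -m pendant '[{"claw":85,"x":0,"y":0,"z":0,"spin":1},{"claw":85,"x":0,"y":0,"z":0,"spin":1},{"claw":85,"x":0,"y":0,"z":0,"spin":1},{"claw":85,"x":0,"y":0,"z":0,"spin":1},{"claw":85,"x":0,"y":0,"z":0,"spin":1},{"claw":85,"x":0,"y":0,"z":0,"spin":1},{"claw":85,"x":0,"y":0,"z":0,"spin":1},{"claw":85,"x":0,"y":0,"z":0,"spin":1}]'
python3 -m pendant '[{"claw":85,"x":0,"y":0,"z":0,"spin":1},{"claw":85,"x":0,"y":0,"z":0,"spin":1},{"claw":85,"x":0,"y":0,"z":0,"spin":1},{"claw":85,"x":0,"y":0,"z":0,"spin":1},{"claw":85,"x":0,"y":0,"z":0,"spin":1},{"claw":85,"x":0,"y":0,"z":0,"spin":1},{"claw":85,"x":0,"y":0,"z":0,"spin":0.5},{"claw":85,"x":0,"y":0,"z":0,"spin":0}]'
python3 -c "
from h import *
go(.446,.14,.2)"
```

```text
clock: 0.77
tcp_pos: [0.1889, 0.4625, 0.2308]
orientation: [-90.0, 0.1, 27.5]
force: [0.4, 0.2, 0.2]
opening: 0.0851
clock: 1.43
tcp_pos: [0.1889, 0.4625, 0.2308]
orientation: [-90.1, 0.0, -4.8]
force: [0.9, -0.4, 0.2]
opening: 0.0852
t 1.4333 yaw [-9.00667169e+01  1.89907214e-02 -4.75465537e+00] units [ 11.32   1.24 -12.  ] pos [0.1889 0.4625 0.2308] F [ 0.9 -0.4  0.2] open 0.0852
```

```bash
python3 -m pendant '[{"claw":60,"x":0.9,"y":0,"z":-0.9,"spin":0},{"claw":60,"x":0.9,"y":0,"z":-0.9,"spin":0},{"claw":60,"x":0.9,"y":0,"z":-1,"spin":0},{"claw":60,"x":0.9,"y":0,"z":-1,"spin":0},{"claw":60,"x":0.9,"y":0,"z":-1,"spin":0},{"claw":60,"x":0.9,"y":0,"z":-1,"spin":0},{"claw":60,"x":0.9,"y":0.2,"z":-1,"spin":0},{"claw":60,"x":0.9,"y":0.2,"z":-1,"spin":0}]'
python3 -m pendant '[{"claw":60,"x":0.9,"y":0.2,"z":-1,"spin":0},{"claw":60,"x":0.9,"y":0.2,"z":-1,"spin":0},{"claw":60,"x":0.9,"y":0.2,"z":-1,"spin":0},{"claw":60,"x":0.9,"y":0.24,"z":-1,"spin":0},{"claw":60,"x":0.5,"y":0,"z":-0.2,"spin":0},{"claw":60,"x":0,"y":0,"z":0,"spin":0},{"claw":60,"x":0,"y":0,"z":0,"spin":0}]'
python3 - <<'E'
from h import *
from bench import camera
go(.438,.037,.08)
a=camera('scene')['color'][140:290,220:360];b=camera('top')['color'][170:320,220:280+60]
r=lambda i,w:cv2.resize(i[:, :w],None,fx=4,fy=4,interpolation=cv2.INTER_CUBIC)
cv2.imwrite('pics/h1.png',np.hstack([r(a,100),r(b,100)]))
E
```

```text
clock: 2.1
tcp_pos: [0.3532, 0.2524, 0.2213]
orientation: [-90.0, -0.0, -4.6]
force: [0.2, 1.0, 0.1]
opening: 0.0599
clock: 2.68
tcp_pos: [0.446, 0.1406, 0.2]
orientation: [-90.0, 0.1, -4.8]
force: [-0.6, -0.2, 0.3]
opening: 0.0597
t 2.6833 yaw [-8.99852513e+01  6.97218055e-02 -4.76270830e+00] units [ 0.03  4.8  -4.16] pos [0.446  0.1406 0.2   ] F [-0.6 -0.2  0.3] open 0.0597
```

View pics/h1.png

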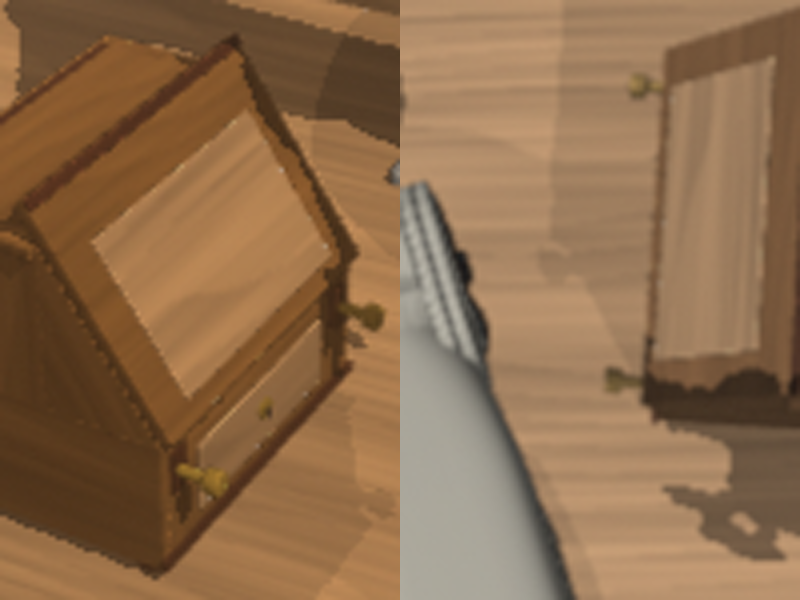

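The picture matches the first one: knobs at crop (370,316) and (620,380), flap closed, arm hovering in front of the bureau. I'll descend in front of the knob, then close in on it.

```bash
python3 -m pendant '[{"claw":60,"x":0,"y":1,"z":-0.2,"spin":0},{"claw":60,"x":0,"y":1,"z":-0.4,"spin":0},{"claw":60,"x":0,"y":1,"z":-0.4,"spin":0},{"claw":60,"x":0,"y":1,"z":-0.4,"spin":0},{"claw":60,"x":0,"y":0.8,"z":-0.4,"spin":0},{"claw":60,"x":0,"y":0,"z":-0.6,"spin":0},{"claw":60,"x":0,"y":0,"z":-0.6,"spin":0},{"claw":60,"x":0,"y":0,"z":-0.3,"spin":0}]'
python3 -m pendant '[{"claw":60,"x":0,"y":0,"z":-0.3,"spin":0},{"claw":60,"x":0,"y":0,"z":-0.3,"spin":0},{"claw":60,"x":0,"y":0,"z":-0.2,"spin":0},{"claw":60,"x":0,"y":0,"z":0,"spin":0}]'
python3 -m pendant '[{"claw":5,"x":0,"y":0,"z":0,"spin":0},{"claw":5,"x":0,"y":0,"z":0,"spin":0},{"claw":5,"x":0,"y":0,"z":0,"spin":0},{"claw":5,"x":0,"y":0,"z":0,"spin":0},{"claw":5,"x":0,"y":0,"z":0,"spin":0}]'
python3 -c "
from h import *
go(.446,.14,.08)"
```

```text
clock: 3.45
tcp_pos: [0.438, 0.0587, 0.0801]
orientation: [-90.0, 0.1, -4.6]
force: [0.6, 0.1, 0.7]
opening: 0.0601
clock: 3.78
tcp_pos: [0.4376, 0.0382, 0.0807]
orientation: [-90.0, -0.0, -4.7]
force: [-0.2, 1.2, -0.1]
opening: 0.06
clock: 4.2
tcp_pos: [0.4395, 0.0387, 0.0809]
orientation: [-90.0, -0.2, -4.7]
force: [4.1, -0.9, -1.0]
opening: 0.0176
t 4.2 yaw [-89.99089932  -0.22412878  -4.70114919] units [-0.07  0.04  4.06] pos [0.4395 0.0387 0.0809] F [ 4.1 -0.9 -1. ] open 0.0176
```

```bash
python3 -m pendant '[{"claw":5,"x":0,"y":0,"z":0.2,"spin":0},{"claw":5,"x":0,"y":0,"z":0.3,"spin":0},{"claw":5,"x":0,"y":0,"z":0.3,"spin":0},{"claw":5,"x":0,"y":0,"z":0.3,"spin":0},{"claw":5,"x":0,"y":0,"z":0.3,"spin":0},{"claw":5,"x":0,"y":0,"z":0.3,"spin":0},{"claw":5,"x":0,"y":0,"z":0.3,"spin":0},{"claw":5,"x":0,"y":0,"z":0,"spin":0}]'
python3 -m pendant '[{"claw":5,"x":0,"y":0,"z":0.3,"spin":0},{"claw":5,"x":0,"y":0,"z":0.3,"spin":0},{"claw":5,"x":0,"y":0,"z":0.3,"spin":0},{"claw":5,"x":0,"y":0,"z":0.3,"spin":0},{"claw":5,"x":0,"y":0,"z":0.3,"spin":0},{"claw":5,"x":0,"y":0,"z":0.3,"spin":0},{"claw":5,"x":0,"y":0,"z":0.3,"spin":0},{"claw":5,"x":0,"y":0,"z":0,"spin":0}]'
```

```text
clock: 4.87
tcp_pos: [0.4435, 0.0892, 0.0809]
orientation: [-90.0, -0.2, -4.7]
force: [5.1, 0.1, -0.6]
opening: 0.0176
clock: 5.53
tcp_pos: [0.4477, 0.1413, 0.0809]
orientation: [-90.0, -0.2, -4.7]
force: [5.5, 0.0, 0.5]
opening: 0.0177
```

```bash
python3 -m pendant '[{"claw":5,"x":0,"y":0,"z":0.15,"spin":0},{"claw":5,"x":0,"y":0,"z":0.15,"spin":0},{"claw":5,"x":0,"y":0,"z":0.15,"spin":0},{"claw":5,"x":0,"y":0,"z":0,"spin":0}]'
python3 -m pendant '[{"claw":5,"x":0,"y":0,"z":0.15,"spin":0},{"claw":5,"x":0,"y":0,"z":0.1,"spin":0},{"claw":5,"x":0,"y":0,"z":0,"spin":0}]'
```

```text
clock: 5.87
tcp_pos: [0.4485, 0.1518, 0.0809]
orientation: [-90.0, -0.2, -4.7]
force: [5.5, -1.1, 0.9]
opening: 0.0172
clock: 6.12
tcp_pos: [0.449, 0.1578, 0.0809]
orientation: [-90.0, -0.2, -4.7]
force: [5.3, -1.3, 0.8]
opening: 0.0173
```

```bash
python3 -m pendant '[{"claw":5,"x":0,"y":0,"z":0.15,"spin":0},{"claw":5,"x":0,"y":0,"z":0.15,"spin":0},{"claw":5,"x":0,"y":0,"z":0,"spin":0}]'
python3 - <<'E'
from h import *
from bench import camera
a=camera('scene')['color'][170:290,230:380]
cv2.imwrite('pics/r1.png',cv2.resize(a,None,fx=5,fy=5,interpolation=cv2.INTER_CUBIC))
E
```

```text
clock: 6.37
tcp_pos: [0.4491, 0.1589, 0.0807]
orientation: [-90.9, -0.3, -4.9]
force: [5.7, -19.2, 6.2]
opening: 0.0178
```

View pics/r1.png

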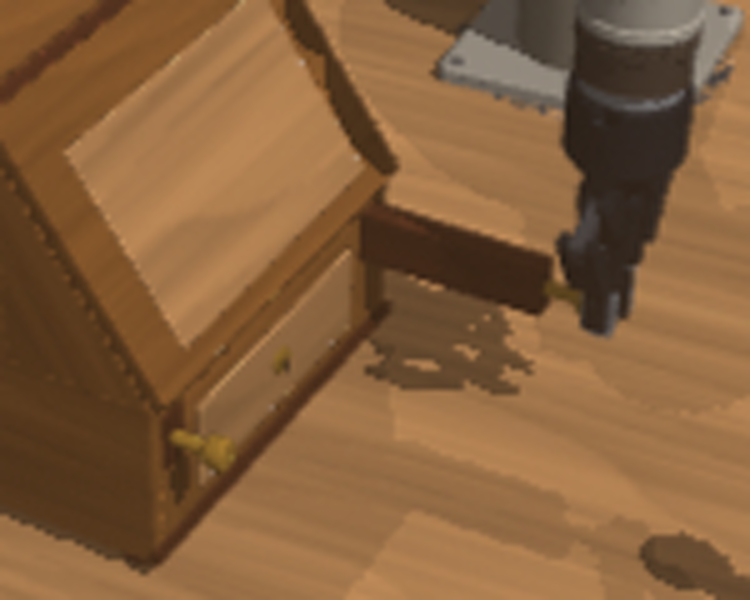

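The right support is out at its stop (-19 N there, 120 mm of travel). I'll release it and go to the left knob.

```bash
python3 -m pendant '[{"claw":5,"x":0,"y":0,"z":-0.25,"spin":0},{"claw":60,"x":0,"y":0,"z":0,"spin":0},{"claw":60,"x":0,"y":0,"z":0,"spin":0},{"claw":60,"x":0,"y":0,"z":0,"spin":0},{"claw":60,"x":0,"y":-0.8,"z":0,"spin":0},{"claw":60,"x":0,"y":-1,"z":0,"spin":0},{"claw":60,"x":0,"y":-1,"z":0,"spin":0},{"claw":60,"x":0.5,"y":0,"z":0,"spin":0}]'
python3 -m pendant '[{"claw":60,"x":1,"y":0,"z":0,"spin":0},{"claw":60,"x":1,"y":0,"z":0,"spin":0},{"claw":60,"x":1,"y":0,"z":0,"spin":0},{"claw":60,"x":1,"y":0,"z":-0.4,"spin":0},{"claw":60,"x":1,"y":0,"z":-0.4,"spin":0},{"claw":60,"x":1,"y":0,"z":-0.4,"spin":0},{"claw":60,"x":1,"y":0.5,"z":-0.4,"spin":0},{"claw":60,"x":1,"y":0.5,"z":-0.4,"spin":0}]'
python3 -m pendant '[{"claw":60,"x":0.9,"y":0.5,"z":0,"spin":0},{"claw":60,"x":0.4,"y":0.5,"z":0,"spin":0},{"claw":60,"x":0,"y":0.5,"z":0,"spin":0},{"claw":60,"x":0,"y":0.3,"z":0,"spin":0},{"claw":60,"x":0,"y":0,"z":0,"spin":0}]'
python3 -c "
from h import *
go(.681,.014,.081)"
```

```text
clock: 7.08
tcp_pos: [0.4601, 0.1595, 0.1545]
orientation: [-89.9, -0.2, -4.6]
force: [0.0, -0.1, 0.6]
opening: 0.0599
clock: 7.75
tcp_pos: [0.656, 0.0922, 0.1253]
orientation: [-90.0, -0.0, -4.7]
force: [-0.4, 0.3, 0.0]
opening: 0.0599
clock: 8.17
tcp_pos: [0.685, 0.0896, 0.0768]
orientation: [-90.1, 0.4, -4.7]
force: [-0.3, -0.1, -0.2]
opening: 0.0598
t 8.1667 yaw [-90.06298277   0.39146735  -4.68265242] units [ 0.09 -0.16 -3.03] pos [0.685  0.0896 0.0768] F [-0.3 -0.1 -0.2] open 0.0598
```

```bash
python3 -m pendant '[{"claw":60,"x":0.05,"y":-0.16,"z":-0.4,"spin":0},{"claw":60,"x":0.04,"y":0,"z":-0.6,"spin":0},{"claw":60,"x":0,"y":0,"z":-0.6,"spin":0},{"claw":60,"x":0,"y":0,"z":-0.5,"spin":0},{"claw":60,"x":0,"y":0,"z":-0.4,"spin":0},{"claw":60,"x":0,"y":0,"z":-0.3,"spin":0},{"claw":60,"x":0,"y":0,"z":-0.2,"spin":0},{"claw":60,"x":0,"y":0,"z":0,"spin":0}]'
python3 -m pendant '[{"claw":5,"x":0,"y":0,"z":0,"spin":0},{"claw":5,"x":0,"y":0,"z":0,"spin":0},{"claw":5,"x":0,"y":0,"z":0,"spin":0},{"claw":5,"x":0,"y":0,"z":0,"spin":0},{"claw":5,"x":0,"y":0,"z":0,"spin":0}]'
```

```text
clock: 8.83
tcp_pos: [0.6835, 0.0127, 0.0845]
orientation: [-90.0, -0.0, -4.8]
force: [0.2, -0.4, -0.6]
opening: 0.0599
clock: 9.25
tcp_pos: [0.6826, 0.0152, 0.0845]
orientation: [-90.0, 0.1, -4.7]
force: [-5.0, 1.0, 3.7]
opening: 0.0173
```

Gripped, with the opening at 17.3 mm as before. Pulling.

```bash
python3 -m pendant '[{"claw":5,"x":-0.03,"y":0,"z":0.2,"spin":0},{"claw":5,"x":0,"y":0,"z":0.3,"spin":0},{"claw":5,"x":0,"y":0,"z":0.3,"spin":0},{"claw":5,"x":0,"y":0,"z":0.3,"spin":0},{"claw":5,"x":0,"y":0,"z":0.3,"spin":0},{"claw":5,"x":0,"y":0,"z":0.3,"spin":0},{"claw":5,"x":0,"y":0,"z":0.3,"spin":0},{"claw":5,"x":0,"y":0,"z":0,"spin":0}]'
python3 -m pendant '[{"claw":5,"x":0,"y":0,"z":0.3,"spin":0},{"claw":5,"x":0,"y":0,"z":0.3,"spin":0},{"claw":5,"x":0,"y":0,"z":0.3,"spin":0},{"claw":5,"x":0,"y":0,"z":0.3,"spin":0},{"claw":5,"x":0,"y":0,"z":0.3,"spin":0},{"claw":5,"x":0,"y":0,"z":0.3,"spin":0},{"claw":5,"x":0,"y":0,"z":0.3,"spin":0},{"claw":5,"x":0,"y":0,"z":0,"spin":0}]'
python3 -m pendant '[{"claw":5,"x":0,"y":0,"z":0.2,"spin":0},{"claw":5,"x":0,"y":0,"z":0.2,"spin":0},{"claw":5,"x":0,"y":0,"z":0.15,"spin":0},{"claw":5,"x":0,"y":0,"z":0.1,"spin":0},{"claw":5,"x":0,"y":0,"z":0,"spin":0}]'
python3 -m pendant '[{"claw":5,"x":0,"y":0,"z":0.15,"spin":0},{"claw":5,"x":0,"y":0,"z":0.1,"spin":0},{"claw":5,"x":0,"y":0,"z":0,"spin":0}]'
```

```text
clock: 9.92
tcp_pos: [0.6867, 0.0666, 0.0845]
orientation: [-89.9, 0.0, -4.6]
force: [-3.0, 1.2, 4.8]
opening: 0.0176
clock: 10.58
tcp_pos: [0.6908, 0.1184, 0.0845]
orientation: [-89.9, 0.1, -4.6]
force: [-4.7, 0.5, 5.4]
opening: 0.0174
clock: 11.0
tcp_pos: [0.692, 0.1333, 0.0845]
orientation: [-90.0, 0.1, -4.7]
force: [-5.2, 0.0, 4.3]
opening: 0.0176
clock: 11.25
tcp_pos: [0.6925, 0.1389, 0.0845]
orientation: [-90.0, 0.1, -4.7]
force: [-5.7, -1.9, 4.9]
opening: 0.0173
```

```bash
python3 -m pendant '[{"claw":5,"x":0,"y":0,"z":0.15,"spin":0},{"claw":5,"x":0,"y":0,"z":0.15,"spin":0},{"claw":5,"x":0,"y":0,"z":0,"spin":0}]'
```

```text
clock: 11.5
tcp_pos: [0.6925, 0.1391, 0.0843]
orientation: [-90.8, 0.1, -5.0]
force: [-7.3, -17.0, 8.3]
opening: 0.0178
```

Left is at its stop too (-17 N). I'll release, raise, and move behind the lip.

```bash
python3 -m pendant '[{"claw":5,"x":0,"y":0,"z":-0.25,"spin":0},{"claw":60,"x":0,"y":0,"z":0,"spin":0},{"claw":60,"x":0,"y":0,"z":0,"spin":0},{"claw":60,"x":0,"y":0,"z":0,"spin":0},{"claw":60,"x":0,"y":-0.8,"z":0,"spin":0},{"claw":60,"x":0,"y":-1,"z":0,"spin":0},{"claw":60,"x":0,"y":-1,"z":0,"spin":0},{"claw":60,"x":0,"y":-1,"z":0,"spin":0}]'
python3 -m pendant '[{"claw":0,"x":0,"y":-1,"z":0,"spin":0},{"claw":0,"x":0,"y":-1,"z":0,"spin":0},{"claw":0,"x":0,"y":-1,"z":0,"spin":0},{"claw":0,"x":0,"y":-1,"z":0,"spin":0},{"claw":0,"x":0,"y":-1,"z":0,"spin":0},{"claw":0,"x":0,"y":-1,"z":0,"spin":0},{"claw":0,"x":0,"y":-1,"z":0,"spin":0},{"claw":0,"x":0,"y":-0.5,"z":0,"spin":0}]'
python3 - <<'E'
from h import *
from bench import camera
go(.545,-.160,.36)
a=camera('scene')['color'][130:290,180:380];b=camera('top')['color'][150:290,200:380]
cv2.imwrite('pics/o1.png',np.vstack([cv2.resize(a[:, :],(375,300),interpolation=cv2.INTER_CUBIC),cv2.resize(b,(375,292),interpolation=cv2.INTER_CUBIC)]))
E
```

```text
clock: 12.17
tcp_pos: [0.6936, 0.1412, 0.1799]
orientation: [-90.0, -0.0, -4.7]
force: [0.8, 0.3, 0.1]
opening: 0.0599
clock: 12.83
tcp_pos: [0.6847, 0.1393, 0.3565]
orientation: [-90.2, 0.8, -4.7]
force: [-2.8, -0.3, -3.4]
opening: 0.0001
t 12.8333 yaw [-90.21248417   0.77549068  -4.66816354] units [ -4.6   -0.03 -12.39] pos [0.6847 0.1393 0.3565] F [-2.8 -0.3 -3.4] open 0.0001
```

View pics/o1.png

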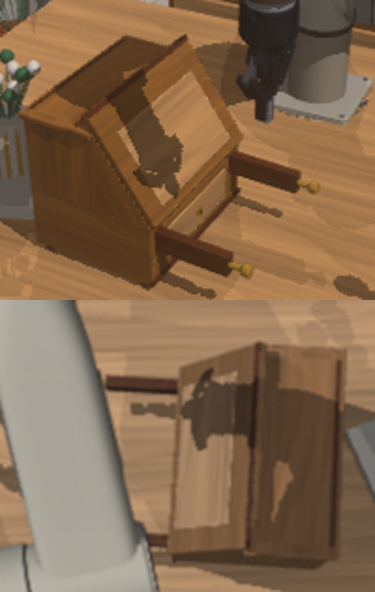

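Both supports are fully out and the flap is still closed. Next I move behind the lip, staying high.

```bash
python3 -m pendant '[{"claw":0,"x":-0.6,"y":0,"z":-0.6,"spin":0},{"claw":0,"x":-0.6,"y":0,"z":-1,"spin":0},{"claw":0,"x":-0.6,"y":0,"z":-1,"spin":0},{"claw":0,"x":-0.6,"y":0,"z":-1,"spin":0},{"claw":0,"x":-0.6,"y":0,"z":-1,"spin":0},{"claw":0,"x":-0.6,"y":0,"z":-1,"spin":0},{"claw":0,"x":-0.6,"y":0,"z":-1,"spin":0},{"claw":0,"x":-0.5,"y":0,"z":-1,"spin":0}]'
python3 -m pendant '[{"claw":0,"x":0,"y":0,"z":-1,"spin":0},{"claw":0,"x":0,"y":0,"z":-1,"spin":0},{"claw":0,"x":0,"y":0,"z":-1,"spin":0},{"claw":0,"x":0,"y":0,"z":-1,"spin":0},{"claw":0,"x":0,"y":0,"z":-0.8,"spin":0},{"claw":0,"x":0,"y":0,"z":0,"spin":0},{"claw":0,"x":0,"y":0,"z":0,"spin":0}]'
python3 -c "
from h import *
go(.545,-.160,.277)"
```

```text
clock: 13.6
tcp_pos: [0.5565, -0.041, 0.364]
orientation: [-89.9, -0.7, -4.7]
force: [1.1, -1.2, -0.6]
opening: 0.0001
clock: 14.18
tcp_pos: [0.5473, -0.1609, 0.363]
orientation: [-89.9, -0.5, -4.8]
force: [-0.4, 0.1, -0.1]
opening: 0.0002
t 14.1833 yaw [-89.93871608  -0.54966671  -4.82330454] units [-0.13  3.44  0.02] pos [ 0.5473 -0.1609  0.363 ] F [-0.4  0.1 -0.1] open 0.0002
```

```bash
python3 -m pendant '[{"claw":0,"x":0,"y":0.6,"z":0,"spin":0},{"claw":0,"x":0,"y":0.6,"z":0,"spin":0},{"claw":0,"x":0,"y":0.6,"z":0,"spin":0},{"claw":0,"x":0,"y":0.6,"z":0,"spin":0},{"claw":0,"x":0,"y":0.5,"z":0,"spin":0},{"claw":0,"x":0,"y":0.3,"z":0,"spin":0},{"claw":0,"x":0,"y":0.2,"z":0,"spin":0},{"claw":0,"x":0,"y":0,"z":0,"spin":0}]'
python3 - <<'E'
from h import *
from bench import camera
a=camera('scene')['color'][110:260,180:330]
cv2.imwrite('pics/l1.png',cv2.resize(a,None,fx=4,fy=4,interpolation=cv2.INTER_CUBIC))
E
```

```text
clock: 14.85
tcp_pos: [0.5467, -0.1589, 0.2765]
orientation: [-89.9, -0.3, -4.7]
force: [-0.3, 0.3, -0.4]
opening: -0.0001
```

View pics/l1.png

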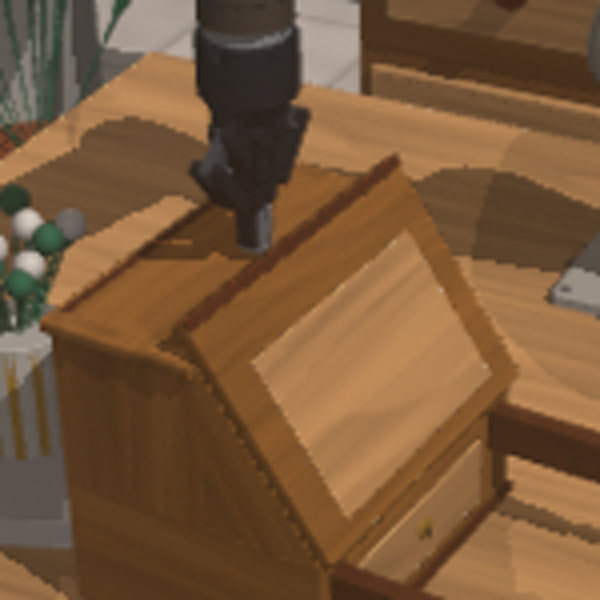

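The finger is at crop (255,240), behind the lip's crest and clear of it. I'll push slowly towards the front.

```bash
python3 -m pendant '[{"claw":0,"x":0,"y":0,"z":0.1,"spin":0},{"claw":0,"x":0,"y":0,"z":0.2,"spin":0},{"claw":0,"x":0,"y":0,"z":0.2,"spin":0},{"claw":0,"x":0,"y":0,"z":0.2,"spin":0},{"claw":0,"x":0,"y":0,"z":0.2,"spin":0},{"claw":0,"x":0,"y":0,"z":0.2,"spin":0},{"claw":0,"x":0,"y":0,"z":0.2,"spin":0},{"claw":0,"x":0,"y":0,"z":0.2,"spin":0}]'
python3 -m pendant '[{"claw":0,"x":0,"y":0,"z":0.25,"spin":0},{"claw":0,"x":0,"y":0,"z":0.25,"spin":0},{"claw":0,"x":0,"y":0,"z":0.25,"spin":0},{"claw":0,"x":0,"y":0,"z":0.25,"spin":0},{"claw":0,"x":0,"y":0,"z":0.25,"spin":0},{"claw":0,"x":0,"y":0,"z":0.25,"spin":0},{"claw":0,"x":0,"y":0,"z":0.25,"spin":0},{"claw":0,"x":0,"y":0,"z":0.25,"spin":0}]'
```

```text
clock: 15.57
tcp_pos: [0.5503, -0.1242, 0.279]
orientation: [-90.2, -0.5, -4.8]
force: [-0.9, -6.1, 4.1]
opening: -0.0002
clock: 16.23
tcp_pos: [0.5545, -0.0754, 0.2853]
orientation: [-90.3, -1.0, -4.8]
force: [-11.4, -10.1, 36.5]
opening: 0.0001
```

The lip rose into the wider part of the fingers (36 N upward). I'll raise the tool before going on.

```bash
python3 -m pendant '[{"claw":0,"x":0,"y":-0.5,"z":-0.05,"spin":0},{"claw":0,"x":0,"y":-0.5,"z":0,"spin":0},{"claw":0,"x":0,"y":-0.2,"z":0,"spin":0},{"claw":0,"x":0,"y":0,"z":0,"spin":0}]'
python3 - <<'E'
from h import *
from bench import camera
go(.56,.05,.305)
a=camera('scene')['color'][100:250,180:330]
cv2.imwrite('pics/l2.png',cv2.resize(a,None,fx=4,fy=4,interpolation=cv2.INTER_CUBIC))
E
```

```text
clock: 16.57
tcp_pos: [0.554, -0.0733, 0.3084]
orientation: [-89.9, -0.4, -4.7]
force: [-0.4, -0.5, -0.5]
opening: 0.0003
t 16.5667 yaw [-89.89085391  -0.44612409  -4.69267387] units [-0.16  0.15  4.94] pos [ 0.554  -0.0733  0.3084] F [-0.4 -0.5 -0.5] open 0.0003
```

View pics/l2.png

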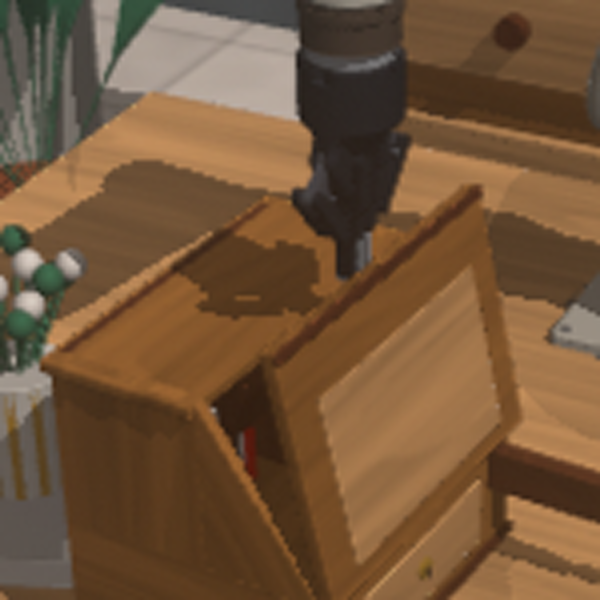

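The flap is partly open and held by its brake, with the finger still behind the lip at crop (350,265). Continuing.

```bash
python3 -m pendant '[{"claw":0,"x":0,"y":0,"z":0.25,"spin":0},{"claw":0,"x":0,"y":0,"z":0.25,"spin":0},{"claw":0,"x":0,"y":0,"z":0.25,"spin":0},{"claw":0,"x":0,"y":0,"z":0.25,"spin":0},{"claw":0,"x":0,"y":0,"z":0.25,"spin":0},{"claw":0,"x":0,"y":0,"z":0.25,"spin":0},{"claw":0,"x":0,"y":0,"z":0.25,"spin":0},{"claw":0,"x":0,"y":0,"z":0.25,"spin":0}]'
python3 -m pendant '[{"claw":0,"x":0,"y":0,"z":0.25,"spin":0},{"claw":0,"x":0,"y":0,"z":0.25,"spin":0},{"claw":0,"x":0,"y":0,"z":0.25,"spin":0},{"claw":0,"x":0,"y":0.1,"z":0.25,"spin":0},{"claw":0,"x":0,"y":0.1,"z":0.25,"spin":0},{"claw":0,"x":0,"y":0.1,"z":0.25,"spin":0},{"claw":0,"x":0,"y":0.1,"z":0.2,"spin":0},{"claw":0,"x":0,"y":0.1,"z":0.2,"spin":0}]'
```

```text
clock: 17.28
tcp_pos: [0.5574, -0.0231, 0.3069]
orientation: [-89.9, -0.3, -4.7]
force: [-0.1, -1.9, -0.2]
opening: -0.0
clock: 17.95
tcp_pos: [0.5615, 0.0242, 0.2945]
orientation: [-89.9, -0.3, -4.7]
force: [0.6, -0.6, 2.1]
opening: 0.0
```

```bash
python3 -m pendant '[{"claw":0,"x":0,"y":0.1,"z":0.25,"spin":0},{"claw":0,"x":0,"y":0.1,"z":0.25,"spin":0},{"claw":0,"x":0,"y":0.1,"z":0.25,"spin":0},{"claw":0,"x":0,"y":0.1,"z":0.25,"spin":0},{"claw":0,"x":0,"y":0.1,"z":0.25,"spin":0},{"claw":0,"x":0,"y":0.1,"z":0.25,"spin":0},{"claw":0,"x":0,"y":0.1,"z":0.25,"spin":0},{"claw":0,"x":0,"y":0.1,"z":0.25,"spin":0}]'
python3 -m pendant '[{"claw":0,"x":0,"y":0.1,"z":0.25,"spin":0},{"claw":0,"x":0,"y":0.1,"z":0.25,"spin":0},{"claw":0,"x":0,"y":0.1,"z":0.25,"spin":0},{"claw":0,"x":0,"y":0.1,"z":0.25,"spin":0},{"claw":0,"x":0,"y":0,"z":0,"spin":0}]'
python3 - <<'E'
from h import *
from bench import camera
go(.56,.05,.36)
a=camera('scene')['color'][110:260,200:350]
cv2.imwrite('pics/l3.png',cv2.resize(a,None,fx=4,fy=4,interpolation=cv2.INTER_CUBIC))
E
```

```text
clock: 18.62
tcp_pos: [0.5657, 0.074, 0.2744]
orientation: [-89.9, -0.3, -4.7]
force: [0.5, -0.0, -0.6]
opening: 0.0001
clock: 19.03
tcp_pos: [0.5676, 0.0995, 0.2641]
orientation: [-89.9, -0.2, -4.6]
force: [-0.7, -1.1, 0.1]
opening: 0.0001
t 19.0333 yaw [-89.89705797  -0.23731838  -4.6376878 ] units [-0.13 -3.84 -1.99] pos [0.5676 0.0995 0.2641] F [-0.7 -1.1  0.1] open 0.0001
```

View pics/l3.png

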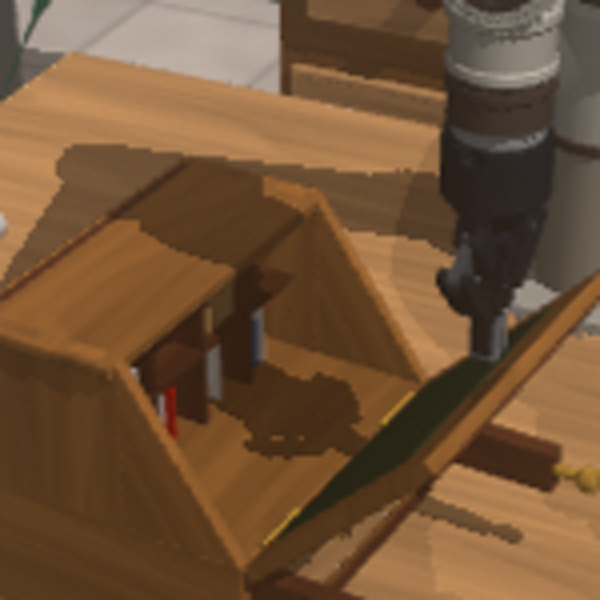

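The flap is leaning well forward and sinking on its own. I'll raise the tool, wait, and look.

```bash
python3 -m pendant '[{"claw":0,"x":0,"y":-0.3,"z":-0.2,"spin":0},{"claw":0,"x":0,"y":-0.6,"z":-0.3,"spin":0},{"claw":0,"x":0,"y":-1,"z":0,"spin":0},{"claw":0,"x":0,"y":-1,"z":0,"spin":0},{"claw":0,"x":0,"y":-1,"z":0,"spin":0},{"claw":0,"x":0,"y":0,"z":0,"spin":0},{"claw":0,"x":0,"y":0,"z":0,"spin":0},{"claw":0,"x":0,"y":0,"z":0,"spin":0}]'
for i in 1 2 3; do python3 -m pendant '[{"claw":0,"x":0,"y":0,"z":0,"spin":0},{"claw":0,"x":0,"y":0,"z":0,"spin":0},{"claw":0,"x":0,"y":0,"z":0,"spin":0},{"claw":0,"x":0,"y":0,"z":0,"spin":0},{"claw":0,"x":0,"y":0,"z":0,"spin":0},{"claw":0,"x":0,"y":0,"z":0,"spin":0},{"claw":0,"x":0,"y":0,"z":0,"spin":0},{"claw":0,"x":0,"y":0,"z":0,"spin":0}]' | head -1; done
python3 - <<'E'
from h import *
from bench import camera
go(.56,.05,.36)
a=camera('scene')['color'];b=camera('top')['color'];cv2.imwrite('pics/e_s.png',a)
cv2.imwrite('pics/e_t.png',b)
cv2.imwrite('pics/e.png',np.vstack([cv2.resize(a[120:340,140:440],(600,440)),cv2.resize(b[150:230,140:440],(600,160))]))
E
```

```text
clock: 19.75
tcp_pos: [0.5662, 0.085, 0.3623]
orientation: [-89.9, -0.3, -4.8]
force: [0.0, 0.1, -0.1]
opening: 0.0
clock: 20.42
clock: 21.08
clock: 21.75
t 21.75 yaw [-89.91321793  -0.30001215  -4.7219308 ] units [-0.13  0.09 -1.44] pos [0.5663 0.0856 0.3624] F [-0.  -0.  -0.7] open 0.0
```

View pics/e.png

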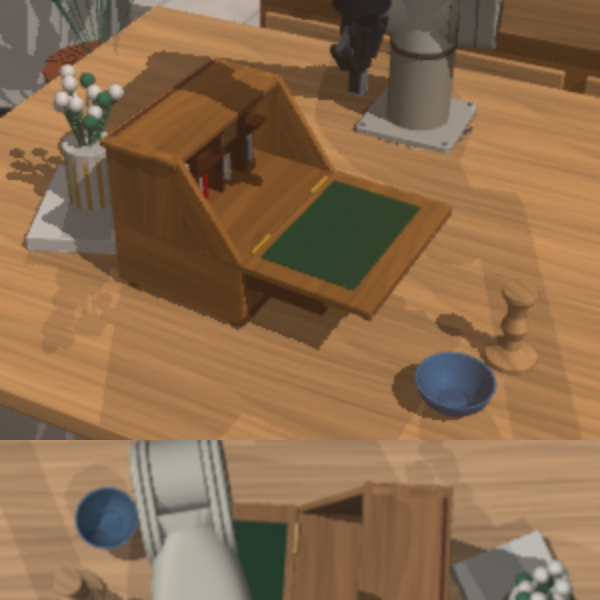

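Run:
```python
from h import *
a=np.radians(-4.7);yb=np.array([np.cos(a),np.sin(a)]);f=np.array([-np.sin(a),np.cos(a)]);h=np.array([.557,-.0155])
for th in(2.1,2.18,2.26,2.53):
    e=2.18-th
    print(th,[np.round(proj(S,np.r_[h+f*.205*np.cos(e)+s*.145*yb,.125+.205*np.sin(e)]),1) for s in(1,-1)])
d=cv2.absdiff(cv2.imread('pics/scene0.png'),cv2.imread('pics/e_s.png')).max(2)
print('bowl/cand diff',(d[255:335,340:415]>40).sum(),'vase/book',(d[150:245,150:193]>40).sum())
```

```text
2.1 [array([325.4, 270.8]), array([367.2, 217.4])]
2.18 [array([325.3, 275.5]), array([366.9, 221.9])]
2.26 [array([324.8, 280.1]), array([366.2, 226.1])]
2.53 [array([320. , 293.5]), array([361.2, 239. ])]
bowl/cand diff 10 vase/book 26
```

```bash
python3 -c "
from bench import order
print(order.close_job())"
```

```text
the job is handed in; nothing more can be done
None
```

The bureau is open for writing and the job is handed in at about 22 s of the 67 s allowed. The hand-in gives no verdict, so what follows rests on my own checks.

- **Supports:** I pulled both out by their knobs until they hit their stops, right first and then left, reading about 19 N and 17 N there. The pictures showed the flap still closed at that point.
- **Flap:** I pushed it over slowly by the lip with the shut fingers until it sank by itself onto the supports, then lifted the hand clear. Its front corners lie within about 3 px of where a level flap (2.18 rad) should appear, and about 15 px from a sagging one.
- **Book, vase, bowl and candlestick:** where they are visible, the scene view matches the first picture apart from a few pixels. Force on the tool read about zero at the end.

**What went wrong or differed:**
- Part-way through opening the flap, its edge caught the wider part of the fingers, giving about 36 N of upward force (37–40 N in all). I raised the tool 23 mm at once, and pushing then took no more than about 2 N. This was under 120 N at the wrist but close to the 40 N limit if the contact was on the gripper's body.
- My first measurement put the knobs at 87–89 mm high, against the 93 mm given. I used the given height, and both grips held.
- The moves cannot tilt the tool, so I gripped the knobs straight from above, slightly in front of centre, instead of leaning 30–40 degrees.

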